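Sieve the small baking beads out of the large ones

TASK

Two sizes of baking beads are mixed in the slotted hand sieve on the wooden board. Take the sieve by its sloping grip, carry it level over the baking tin and shake it side to side there until all four small blue beads have dropped into the tin, while the three large white ones stay in the sieve. Then stand the sieve, with the large beads in it, flat on the middle of its board again and let go, without disturbing the other things on the table.

Things in the scene. Friction and masses are not known exactly. Their poses are not given: they have to be found in the camera images.
- sieve_grip (a point): Centre of the hand sieve's dark wooden grip, a bar 16 mm wide and 16 mm thick, leaving the box's -y end and rising at 40 degrees: along (0, -0.766, 0.643) in the sieve's axes. Black flanges (34 wide, 30 tall) at both ends leave 42 mm of clear bar: fingers fit only about square across the slope, so tilted some 40 degrees, hand leaning over the box, closing along the sieve's x.
- sieve_foot (a point): Centre of the sieve's flat underside; (0, 0.0843, -0.0532) from sieve_grip in the sieve's axes. The sieve is an open steel box, 81 mm (its x, side to side) by 118 mm (its y) and 38 mm high, 0.16 kg, holding 0.1 kg of beads.
- sieve_mid (a point): Middle of the sieve's box, 19 mm above sieve_foot. Its floor: two slats along y, each a shallow groove 12 mm wide, 14.5 mm either side of the middle, and three 17 mm slots. Small beads stay in the grooves while carried smoothly and level; brisk strokes along x (40 mm in 0.2 s or less) make them roll out and drop through. Large beads sit over the middle slot and cannot pass.
- tin: Fixed shallow baking tin, dark grey metal, open at the top, 156 mm (x) by 160 mm (y), 45 mm high, 3 mm walls; origin at the centre of its underside, z up.
- board: Fixed pale wooden rest board on which the sieve stands at the start, 120 mm (x) by 160 mm (y), 12 mm thick; origin at the centre of its underside, z up.
- small1_center (a point): Centre of a small blue ball, a baking bead of 12 mm diameter, 10 g. At the start it lies in the sieve.
- small2_center (a point): Centre of a small blue ball, a baking bead of 12 mm diameter, 10 g. At the start it lies in the sieve.
- small3_center (a point): Centre of a small blue ball, a baking bead of 12 mm diameter, 10 g. At the start it lies in the sieve.
- small4_center (a point): Centre of a small blue ball, a baking bead of 12 mm diameter, 10 g. At the start it lies in the sieve.
- large1_center (a point): Centre of a large white ceramic ball, a baking bead of 28 mm diameter, 20 g. At the start it lies in the sieve.
- large2_center (a point): Centre of a large white ceramic ball, a baking bead of 28 mm diameter, 20 g. At the start it lies in the sieve.
- large3_center (a point): Centre of a large white ceramic ball, a baking bead of 28 mm diameter, 20 g. At the start it lies in the sieve.
- honey_jar: Bystander: small glass jar with a red lid, 60 mm across, 86 mm high. Fixed glass jars 240 mm tall stand to its right (-y) and glass domes up to 165 mm tall on the plates nearer the robot: come in above them; origin at the centre of its underside.
- price_block_1: Bystander: small black sign in a wooden block, 62 mm wide, 58 mm high; origin at the centre of its underside.

How it is judged:
By the outcome, as a careful person would: the job done as asked, in the order asked, and still so for the second after the job is handed in, with the robot touching nothing.
It also fails if it takes over 56 s, if anything falls off the work surface, if the arm or the gripper's body presses on something with over 40 N, if the wrist force passes 120 N, or if a joint passes its speed limit or range.

ROBOT

A 6-joint arm with a two-finger parallel gripper is mounted at the origin on a cart in front of the work surface, level with it; the furniture and walls round the work are solid. World frame = base frame: x ahead of the robot, y to its left, z up, the work surface at z = 0. Lengths are in m, angles in rad, forces in N, time in s.
With the tool pointing down it reaches from about 0.375 to 0.975 m from the base axis. Payload 3.8 kg.
Tool frame: the origin (TCP) lies on the centre line of the jaws, within the pads' length; the fingertips stand 8 mm ahead of it and the grasp point (between the pads) lies 11 mm behind it; z points along the fingers, y is the direction in which the jaws open and shut (so a half turn about z gives the same grasp; the last joint's range is limited). The gripper opens to 85 mm and grips with 20 to 120 N. Pads are 22 mm wide; open, the fingers measure 114 mm over their backs; the gripper's body (76 mm by 85 mm) begins 54 mm behind the grasp point. The pads swing forward as they close: fully open they stand 13 mm farther back than shut.
Start: joints at [-1.145, 0.264, 1.604, -0, 1.274, -0.037], TCP at [0.301, -0.604, 0.239] pointing down, gripper open.
Joint ranges: [-2.63, 2.63], [-0.94, 2.18], [0.31, 2.57], [-1.31, 4.45], [0, 2.66], [-2.55, 2.55]. Speed limits (rad/s): [2.57, 2.57, 3.14, 3.14, 3.14, 3.14].

INTERFACE

Orientations are given as a rotation vector (axis times angle).
In Python, from workcell import * gives the robot as it stands.
- The arm moves only by the tool play_rows, never from a script. Its arguments are lists of equal length, an entry for each row: "slide": the shift along the tool's x, y, z in cm, a list of three; "delta_rot": the turn, a rotation vector about the tool's x, y, z in rad, a list of three. In form: {"slide": [[x, y, z], ...], "delta_rot": [[wx, wy, wz], ...]}. A call has 1 to 12 rows; each row is the pose to reach, as a shift and turn from the pose measured when the call began, along the tool's axes at that moment; what a row does not reach only later rows make up. A row lasts 1/12 s, in which the tool goes at most 41.7 mm and 7.16 degrees, less where a joint would pass 70% of its speed; a pose out of reach is approached as far as the arm can. A call with a gripper value outside its range is refused whole. "hand" is the opening, from 0 (shut) to 1 (fully open), set as the call begins (left out, the last holds). The fingers move at their own pace and stop on an object; "force" is the grip in N (left out, the last holds). Time passes only in rows, so rows that repeat a pose let the fingers close. It gives the time, the measured TCP pose, the force and the opening at its end, in the units of the state.
- read_state(): the state, without advancing time (a new reading comes with each control period).
- read_camera(name): name is "scene" or "top" or "wrist"; returns a dict with "image" (480x640x3 uint8, red, green, blue), "depth" (480x640 float32, m along the optical axis (not along the pixel's ray), 0 where there is no reading), "fovy" (degrees; the focal length in pixels is half the picture's height over the tangent of half this angle, whatever the lens; pixels are square), "cx", "cy" (the principal point, pixels), "world_from_camera" (4x4, takes a point from camera to world coordinates); the wrist camera has in their place "hand_eye" (4x4, takes a point from camera to tool coordinates, whose origin is the TCP and whose axes are the flange's). Camera axes: x right, y up, looking along -z (the intrinsics and any distortion apply to the point x, -y, -z); pixel columns grow to the right and rows downward; lengths in m; the calibration is good to about 2 mm. A picture is of the moment at which its call begins: read the wrist's pose just before it.
- finish_job(): hands the job in, once; it reports no verdict.
Trained networks look in a picture, given as the dict that the camera call returned (one of the last four; its "shot" number tells which), for a name from the list of things; names that differ only in an ending like _2 or _b are one class to them, and where a whole thing is asked for, a point or a joint stands for the part that bears it (a point fixed in the world has none). Each returns a list of dicts, best first, with "conf" (0 to 1); they miss things now and then, are a little off and sometimes report something else, mostly with a low value. They report only what shows in the picture. A call takes as long as a camera call.
- spot_in(target, picture): "bbox" ([centre column, centre row, width, height] in pixels, round what is visible of it).
- landmark_of(target, picture): "at" ([column, row] in pixels: a listed point, or the origin of a listed thing).
The state is a dict: "time": time; "q": joint angles; "joint_vel": joint speeds; "joint_torque": joint torques, N m; "tool_pos": TCP position; "tcp_rot": TCP orientation; "wrist_force": force on the tool from outside, world axes, zero at the start; "torque": the same for the moment, N m; "width": opening from 0.0 (shut) to 1.0 (fully open).
Only numpy, scipy, OpenCV 4.12 (cv2) and the standard library are available. Lean on these libraries where they do the work, as an engineer would, in place of code of your own. Each camera call takes 0.05 s, during which the arm holds its last target.

## Working session

There is one attempt and no reset: what is moved stays moved. The work goes in short steps, Python scripts to look and compute and a tool call to move; the robot and the scene stay as the last step left them, time stands still between calls to the robot, and variables do not carry over. Pictures are saved under pics/ and viewed, and the job is handed in when it is done.

Besides the shell and the picture viewer there is one more tool, called after "Emit:" as name(argument=value, ...) on one line, values as JSON. play_rows: Moves the arm, as the interface text tells. Its arguments: {"type":"object","properties":{"slide":{"type":"array"},"delta_rot":{"type":"array"},"hand":{"type":"number"},"force":{"type":"number"}},"required":["slide","delta_rot"]}

```bash
mkdir -p pics; ls; cat > h.py <<'E'
from workcell import *
import numpy as np, cv2
from scipy.spatial.transform import Rotation as R
def K(p):
    f=240/np.tan(np.radians(p["fovy"])/2); return f,p["cx"],p["cy"]
def world(p,u,v,d=None,T=None):
    f,cx,cy=K(p)
    if d is None: d=p["depth"][int(round(v)),int(round(u))]
    c=np.array([(u-cx)/f*d,-(v-cy)/f*d,-d,1])
    return (p["world_from_camera"] if T is None else T)@c
def ray_z(p,u,v,z):
    f,cx,cy=K(p); T=p["world_from_camera"]
    r=T[:3,:3]@np.array([(u-cx)/f,-(v-cy)/f,-1]); o=T[:3,3]
    return o+r*(z-o[2])/r[2]
def proj(p,X):
    f,cx,cy=K(p); c=np.linalg.inv(p["world_from_camera"])@np.append(X,1)
    return cx+f*c[0]/-c[2], cy-f*c[1]/-c[2]
def save(p,n): cv2.imwrite("pics/"+n,p["image"][:,:,::-1])
E
python3 - <<'E'
from h import *
s=read_state();print(s)
for n in ("scene","top"):
    p=read_camera(n);save(p,n+"0.png");print(n,p["fovy"],p["cx"],p["cy"],{k for k in p},p["world_from_camera"].round(3).tolist())
    for t in ["sieve_grip","sieve_foot","sieve_mid","tin","board","honey_jar","price_block_1","small1_center","large1_center"]:
        for l in landmark_of(t,p)[:4]:
            u,v=l["at"];print(t,round(l["conf"],2),[round(u,1),round(v,1)],world(p,u,v)[:3].round(3))
E
```

```text
pics
{'time': 0.0, 'q': array([-1.14493392e+00,  2.64747654e-01,  1.60540876e+00,  3.10428744e-05,
        1.27367701e+00, -3.68806076e-02]), 'joint_vel': array([0.00042633, 0.00218884, 0.00065612, 0.00072549, 0.00122649,
       0.00028729]), 'joint_torque': array([ 1.51455817e-03, -5.15100682e+01, -3.67318618e+01, -5.92932270e-05,
        1.29709026e-02, -1.23407426e-05]), 'tool_pos': array([ 0.30104336, -0.60334329,  0.23794693]), 'tcp_rot': array([-3.05573572e+00, -7.19887680e-01,  6.34084967e-04]), 'wrist_force': array([-0.21833615, -1.11504621, -0.37401477]), 'torque': array([ 0.01603671, -0.0335032 ,  0.00081713]), 'width': 0.9969641590605794}
scene 48.154106810953564 321.3186946680299 227.41589747946853 {'depth', 'world_from_camera', 'fovy', 'cy', 'shot', 'image', 'cx'} [[0.613, 0.488, -0.621, 0.03], [-0.79, 0.369, -0.49, -0.349], [-0.01, 0.791, 0.612, 0.639], [0.0, 0.0, 0.0, 1.0]]
sieve_grip 0.72 [397.0, 237.0] [ 0.667 -0.011  0.067]
sieve_grip 0.39 [364.4, 240.4] [0.683 0.064 0.012]
sieve_foot 0.56 [345.7, 250.5] [0.605 0.051 0.048]
sieve_foot 0.37 [326.3, 241.8] [0.614 0.09
[... 768 characters left out ...]
0.74 [391.9, 199.8] [ 0.672 -0.003  0.072]
sieve_foot 0.62 [339.8, 223.4] [0.64  0.075 0.045]
sieve_foot 0.31 [364.9, 213.9] [0.655 0.036 0.043]
sieve_mid 0.79 [341.7, 226.9] [0.635 0.072 0.044]
tin 0.77 [230.9, 222.8] [0.648 0.249 0.002]
tin 0.73 [274.4, 310.6] [0.507 0.175 0.059]
board 0.65 [347.4, 220.8] [0.646 0.063 0.037]
honey_jar 0.97 [443.6, 275.7] [ 0.557 -0.076  0.083]
honey_jar 0.72 [325.5, 222.1] [0.645 0.097 0.03 ]
price_block_1 0.91 [275.1, 315.0] [0.5   0.176 0.021]
price_block_1 0.48 [230.6, 222.0] [0.649 0.249 0.003]
small1_center 0.46 [355.7, 229.3] [0.633 0.05  0.032]
small1_center 0.44 [341.1, 225.5] [0.637 0.073 0.046]
large1_center 0.6 [363.1, 216.5] [0.652 0.039 0.042]
```

View pics/scene0.png

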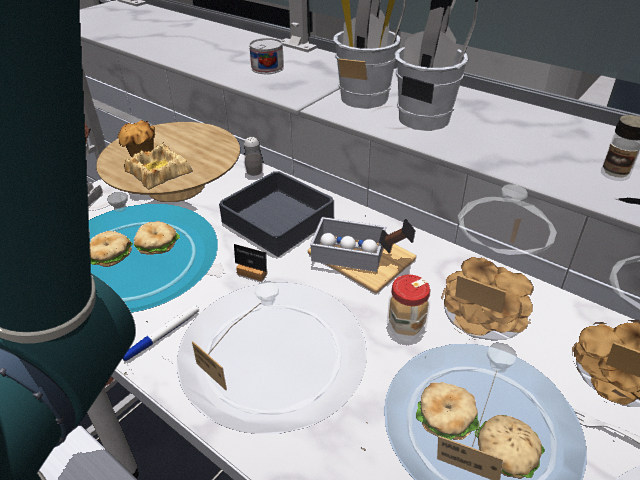

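View pics/top0.png

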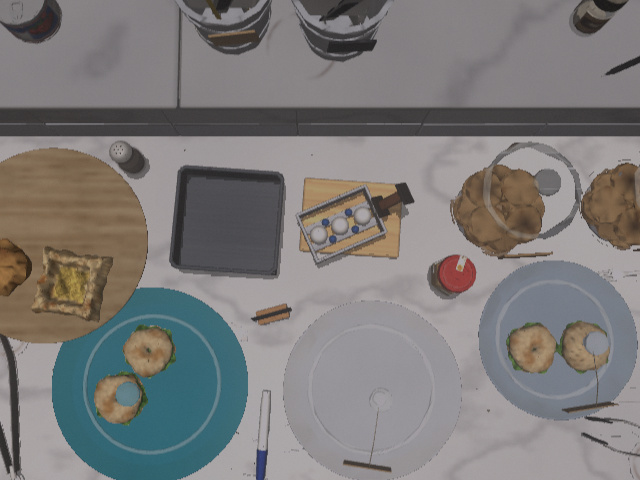

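```bash
python3 - <<'E'
from h import *
p=read_camera("top")
im=p["image"][160:290,180:470,::-1];cv2.imwrite("pics/topz.png",cv2.resize(im,(800,359),interpolation=cv2.INTER_CUBIC))
E
```

```text
(no output)
```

View pics/topz.png

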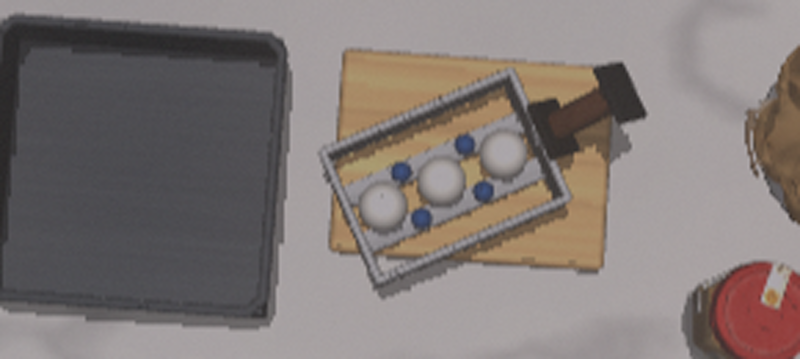

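```bash
cat >> h.py <<'E'
def cloud(p):
    f,cx,cy=K(p); d=p["depth"]; v,u=np.mgrid[0:480,0:640]
    c=np.stack([(u-cx)/f*d,-(v-cy)/f*d,-d,np.ones_like(d)],-1)
    W=c@p["world_from_camera"].T; W=W[...,:3]; W[d==0]=np.nan; return W
def rect(W,x,y,z):
    m=(W[...,0]>x[0])&(W[...,0]<x[1])&(W[...,1]>y[0])&(W[...,1]<y[1])&(W[...,2]>z[0])&(W[...,2]<z[1])
    q=W[m]; r=cv2.minAreaRect((q[:,:2]*1000).astype(np.float32)); return len(q),np.round(r[0],1),np.round(r[1],1),round(r[2],1)
E
python3 - <<'E'
from h import *
for n in("top","scene"):
    p=read_camera(n);W=cloud(p);print(n)
    print("rim",rect(W,(.56,.72),(.0,.14),(.046,.06)))
    print("tin",rect(W,(.54,.76),(.15,.35),(.037,.055)))
    print("board",rect(W,(.55,.75),(-.05,.145),(.008,.016)))
    W2=W.copy(); print("table z",np.nanmedian(W[250:300,330:345,2]) if n=="top" else '')
    for lo,hi,x,y in((.06,.12,(.6,.75),(-.08,.05)),):
        m=(W[...,2]>lo)&(W[...,2]<hi)&(W[...,0]>x[0])&(W[...,0]<x[1])&(W[...,1]>y[0])&(W[...,1]<y[1])
        print("grip",m.sum(),W[m].mean(0).round(4),W[m].min(0).round(3),W[m].max(0).round(3))
    # heights around the scene >0.05
    if n=="top":
        for t in["small1_center","large1_center"]:
            for b in spot_in(t,p): print(t,b)
s=read_state();print(R.from_rotvec(s["tcp_rot"]).as_matrix().round(3))
E
```

```text
top
rim (907, array([644.2,  66.6]), array([ 83.3, 135.1]), 23.6)
tin (1721, array([648.2, 249.9]), array([166.5, 162.3]), 85.7)
board (4019, array([647.3,  58.3]), array([164. , 138.9]), 86.0)
table z -0.0008699998940101539
grip 521 [ 0.6754 -0.0074  0.0762] [ 0.649 -0.035  0.06 ] [0.7   0.028 0.097]
small1_center {'bbox': [225.3, 219.8, 115.7, 111.6], 'conf': 0.74}
large1_center {'bbox': [363.4, 213.6, 12.9, 18.1], 'conf': 0.59}
scene
rim (634, array([641.2,  63.5]), array([ 86.1, 132.6]), 23.3)
tin (1180, array([646.5, 245.9]), array([169. , 165.2]), 85.7)
board (1538, array([644.6,  50.7]), array([122.9, 173.7]), 4.4)
table z 
grip 375 [ 0.6721 -0.0158  0.075 ] [ 0.646 -0.041  0.06 ] [0.698 0.023 0.093]
[[ 0.895  0.446  0.   ]
 [ 0.446 -0.895 -0.   ]
 [-0.     0.    -1.   ]]
```

```bash
python3 - <<'E'
from h import *
p=read_camera("top")
Z=lambda x,y:(180+x/2.7586,160+y/2.7586)
P=np.array([ray_z(p,*Z(x,y),.05)[:2] for x,y in((320,152),(514,68),(571,199),(379,287))])
print(P.round(4),P.mean(0)); 
for i in range(4): d=P[(i+1)%4]-P[i];print(np.linalg.norm(d),np.degrees(np.arctan2(d[1],d[0])))
B=np.array([ray_z(p,*Z(x,y),.012)[:2] for x,y in((345,49),(608,67),(603,271),(331,250))])
print(B.round(4),B.mean(0),[np.linalg.norm(B[(i+1)%4]-B[i]) for i in range(4)])
T=np.array([ray_z(p,*Z(x,y),.045)[:2] for x,y in((3,16),(288,37),(270,318),(-20,300))]);print(T.round(4),T.mean(0))
p=read_camera("scene");save(p,"s1.png")
c=np.array([.644,.0735]);
for q in P: print(proj(p,[*q,.05]))
im=p["image"][200:300,290:430,::-1].copy()
cv2.imwrite("pics/sz.png",cv2.resize(im,(784,560),interpolation=cv2.INTER_CUBIC))
E
```

```text
[[0.6527 0.1428]
 [0.7002 0.0337]
 [0.6259 0.0029]
 [0.577  0.1102]] [0.63895157 0.07239763]
0.11898102400867602 -66.42981615002267
0.0805105350217234 -157.46529278140753
0.11788952416727524 114.48841880317997
0.08238736665290221 23.327955429280568
[[ 0.7197  0.129 ]
 [ 0.7088 -0.025 ]
 [ 0.5889 -0.0198]
 [ 0.6015  0.1373]] [0.65471475 0.05537052] [np.float64(0.15433865897034102), np.float64(0.11999152588242826), np.float64(0.1575416435297026), np.float64(0.11842970098804197)]
[[0.7315 0.3218]
 [0.7193 0.161 ]
 [0.5604 0.1706]
 [0.5709 0.3312]] [0.64550789 0.24615708]
(np.float64(320.36837979794836), np.float64(216.53026569156884))
(np.float64(384.6098702525797), np.float64(225.75899842848136))
(np.float64(376.2824150056868), np.float64(254.02846426716235))
(np.float64(308.3329967671222), np.float64(244.23581451028036))
```

View pics/sz.png

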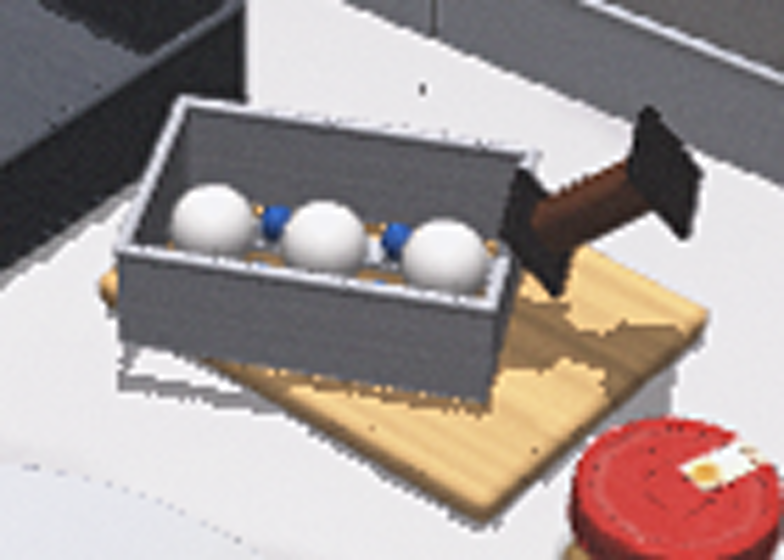

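```bash
cat >> h.py <<'E'
def Rt(yaw,tilt=40):  # tool orientation for sieve yaw (deg): tool y = sieve x, z = approach
    S=R.from_euler('z',yaw,degrees=True).as_matrix(); t=np.radians(tilt)
    y=S@[1,0,0]; z=S@[0,-np.sin(t),-np.cos(t)]; return np.stack([np.cross(y,z),y,z],1)
def delta(P,M,P0=None,M0=None):
    s=read_state(); P0=s["tool_pos"] if P0 is None else P0
    M0=R.from_rotvec(s["tcp_rot"]).as_matrix() if M0 is None else M0
    sl=M0.T@(np.array(P)-P0)*100; rv=R.from_matrix(M0.T@M).as_rotvec()
    return sl.round(2),rv.round(3)
E
python3 - <<'E'
from h import *
s=read_state()
P0=s["tool_pos"]+[0,0,.2]
print(delta([.60,.10,.42],Rt(23.6),P0))
E
```

```text
(array([ 58.15, -49.66,   1.93]), array([-0.529, -0.556, -1.453]))
```

Emit:
play_rows(slide=[[0, 0, -4], [0, 0, -8], [0, 0, -12], [0, 0, -16], [0, 0, -20], [0, 0, -20]], delta_rot=[[0, 0, 0], [0, 0, 0], [0, 0, 0], [0, 0, 0], [0, 0, 0], [0, 0, 0]], hand=1)

```text
time: 1.85
tool_pos: [0.3023, -0.606, 0.4513]
tcp_rot: [3.042, 0.717, 0.005]
wrist_force: [-0.6, -0.2, 1.9]
width: 1.001
```

Emit:
play_rows(slide=[[2.9, -2.5, 0.1], [5.8, -5, 0.2], [8.7, -7.5, 0.3], [11.6, -10, 0.4], [14.5, -12.4, 0.5], [17.4, -14.9, 0.6], [20.3, -17.4, 0.7], [23.2, -19.9, 0.8], [26.1, -22.3, 0.9], [29, -24.8, 1], [32, -27.3, 1.1], [34.9, -29.8, 1.2]], delta_rot=[[-0.026, -0.028, -0.073], [-0.053, -0.056, -0.145], [-0.079, -0.083, -0.218], [-0.106, -0.111, -0.291], [-0.132, -0.139, -0.363], [-0.159, -0.167, -0.436], [-0.185, -0.195, -0.509], [-0.212, -0.222, -0.581], [-0.238, -0.25, -0.654], [-0.265, -0.278, -0.727], [-0.291, -0.306, -0.8], [-0.317, -0.334, -0.872]])

```text
time: 2.85
tool_pos: [0.4819, -0.1819, 0.4343]
tcp_rot: [2.129, 1.708, -0.345]
wrist_force: [0.8, -0.5, -0.1]
width: 1.0
```

```bash
python3 - <<'E'
from h import *
s=read_state();print(s["q"].round(2))
print(delta([.60,.10,.42],Rt(23.6)))
E
```

```text
[-0.12 -0.2   1.79 -0.45  1.45  0.13]
(array([ 28.01,   6.13, -10.67]), array([-0.204, -0.205, -0.579]))
```

Emit:
play_rows(slide=[[2.8, 0.6, -1.1], [5.6, 1.2, -2.1], [8.4, 1.8, -3.2], [11.2, 2.5, -4.3], [14, 3.1, -5.3], [16.8, 3.7, -6.4], [19.6, 4.3, -7.5], [22.4, 4.9, -8.5], [25.2, 5.5, -9.6], [28, 6.1, -10.7], [28, 6.1, -10.7]], delta_rot=[[-0.02, -0.02, -0.058], [-0.041, -0.041, -0.116], [-0.061, -0.061, -0.174], [-0.082, -0.082, -0.232], [-0.102, -0.102, -0.29], [-0.122, -0.123, -0.347], [-0.143, -0.143, -0.405], [-0.163, -0.164, -0.463], [-0.184, -0.184, -0.521], [-0.204, -0.205, -0.579], [-0.204, -0.205, -0.579]])

```text
time: 3.77
tool_pos: [0.6007, 0.105, 0.4177]
tcp_rot: [1.367, 2.108, -0.499]
wrist_force: [-1.5, -0.3, -0.4]
width: 1.001
```

```bash
python3 - <<'E'
from h import *
s=read_state();print(s["q"].round(2),s["tool_pos"])
M=Rt(23.6);g=np.array([.674,-.006,.065]);a=M[:,2]
print(g-.09*a,delta(g+.011*a-.10*a,M), delta(g+.011*a,M))
E
```

```text
[ 0.49  0.07  1.65 -0.7   1.51  0.15] [0.60067621 0.10500294 0.41768782]
[0.65083945 0.04701239 0.133944  ] (array([12.59,  2.27, 26.56]), array([ 0.003, -0.001,  0.007])) (array([12.58,  2.24, 36.56]), array([ 0.003, -0.001,  0.007]))
```

Emit:
play_rows(slide=[[1.6, 0.3, 3.3], [3.2, 0.6, 6.6], [4.7, 0.9, 10], [6.3, 1.1, 13.3], [7.9, 1.4, 16.6], [9.5, 1.7, 20], [11, 2, 23.2], [12.6, 2.2, 26.5], [12.6, 2.2, 26.5]], delta_rot=[[0, 0, 0], [0, 0, 0], [0, 0, 0], [0, 0, 0], [0, 0, 0.007], [0, 0, 0.007], [0, 0, 0.007], [0, 0, 0.007], [0, 0, 0.007]])

```text
time: 4.52
tool_pos: [0.6452, 0.0435, 0.1248]
tcp_rot: [1.376, 2.11, -0.51]
wrist_force: [-1.1, -0.7, -1.0]
width: 0.998
```

```bash
python3 - <<'E'
from h import *
s=read_state();print(s["q"].round(2),s["tool_pos"])
p=read_camera("wrist");save(p,"w1.png");print(p["hand_eye"].round(3),p["fovy"])
T=np.eye(4);T[:3,:3]=R.from_rotvec(s["tcp_rot"]).as_matrix();T[:3,3]=s["tool_pos"]
p["world_from_camera"]=T@p["hand_eye"]
for t in("sieve_grip","sieve_foot"):
  for l in landmark_of(t,p)[:3]: print(t,l,world(p,*l["at"])[:3].round(4))
print("proj",proj(p,[.674,-.006,.065]))
W=cloud(p);print("rim",rect(W,(.56,.72),(.0,.15),(.046,.06)))
E
```

```text
[ 0.37  0.33  1.9  -0.82  1.06  0.43] [0.64522804 0.0434957  0.12479977]
[[-0.001  0.963  0.268  0.068]
 [ 1.     0.     0.002 -0.   ]
 [ 0.001  0.268 -0.963 -0.134]
 [ 0.     0.     0.     1.   ]] 60.02762790729013
sieve_grip {'at': [331.8, 260.8], 'conf': 0.95} [6.697e-01 2.000e-04 6.890e-02]
proj (np.float64(334.137858202428), np.float64(261.81416299028825))
rim (8227, array([643.7,  59.6]), array([ 83.3, 121.1]), 23.4)
```

View pics/w1.png

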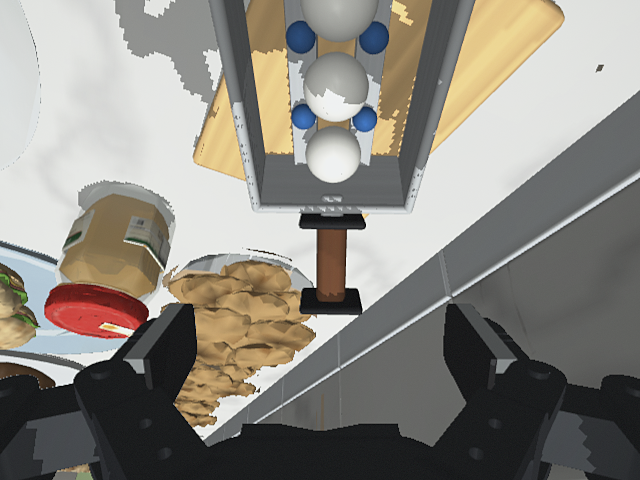

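```bash
python3 - <<'E'
from h import *
M=Rt(23.5);g=np.array([.6722,-.006,.0645]);a=M[:,2]
print(delta(g+.011*a,M))
E
```

```text
(array([ 0.17, -0.16, 10.12]), array([ 0.005, -0.   ,  0.001]))
```

Emit:
play_rows(slide=[[0.1, -0.1, 2.5], [0.2, -0.2, 5], [0.2, -0.2, 7], [0.2, -0.2, 8.5], [0.2, -0.2, 9.6], [0.2, -0.2, 10.1], [0.2, -0.2, 10.1], [0.2, -0.2, 10.1]], delta_rot=[[0.005, 0, 0], [0.005, 0, 0], [0.005, 0, 0], [0.005, 0, 0], [0.005, 0, 0], [0.005, 0, 0], [0.005, 0, 0], [0.005, 0, 0]])

```text
time: 5.33
tool_pos: [0.6752, -0.012, 0.0571]
tcp_rot: [1.377, 2.101, -0.5]
wrist_force: [0.2, 0.2, 0.8]
width: 1.001
```

```bash
python3 - <<'E'
from h import *
p=read_camera("wrist");save(p,"w2.png")
M=Rt(23.5);g=np.array([.6722,-.006,.0645]);a=M[:,2]
print(delta(g+.011*a,M),read_state()["wrist_force"])
E
```

```text
(array([ 0.03, -0.05,  0.13]), array([ 0.001, -0.   ,  0.   ])) [ 0.14395844  1.11610545 -0.30394661]
```

View pics/w2.png

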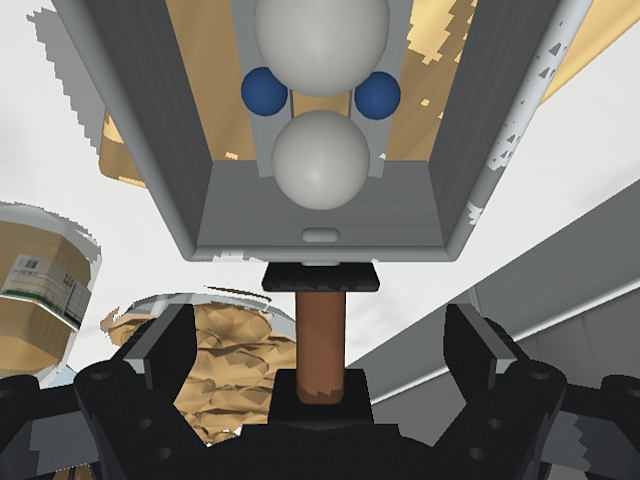

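Emit:
play_rows(slide=[[0, 0, 0], [0, 0, 0], [0, 0, 0], [0, 0, 0], [0, 0, 0], [0, 0, 0], [0, 0, 0], [0, 0, 0]], delta_rot=[[0, 0, 0], [0, 0, 0], [0, 0, 0], [0, 0, 0], [0, 0, 0], [0, 0, 0], [0, 0, 0], [0, 0, 0]], hand=0, force=80)

```text
time: 6.05
tool_pos: [0.6753, -0.0116, 0.0575]
tcp_rot: [1.376, 2.101, -0.5]
wrist_force: [-0.9, 0.8, 1.3]
width: 0.175
```

```bash
python3 - <<'E'
from h import *
s=read_state();print(s["tool_pos"],s["tcp_rot"],s["wrist_force"],s["torque"],s["width"])
M=R.from_rotvec(s["tcp_rot"]).as_matrix();print(M.round(4));print((M.T@[0,0,.06]*100).round(2))
p=read_camera("wrist");save(p,"w3.png")
E
```

```text
[ 0.6753375  -0.01162695  0.05746497] [ 1.37648818  2.10061115 -0.49960728] [-0.86114165  0.77289693  1.28493477] [0.2633671  0.12798229 0.02451422] 0.17500059703608153
[[-0.3054  0.9167  0.2577]
 [ 0.7025  0.3996 -0.5889]
 [-0.6428  0.0012 -0.7661]]
[-3.86  0.01 -4.6 ]
```

View pics/w3.png

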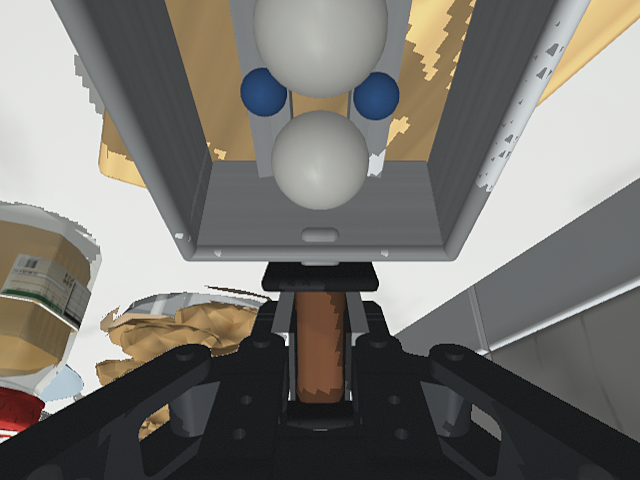

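Emit:
play_rows(slide=[[-0.1, 0, -0.12], [-0.35, 0, -0.4], [-0.8, 0, -0.95], [-1.4, 0, -1.65], [-2.1, 0, -2.5], [-2.8, 0, -3.3], [-3.4, 0, -4.05], [-3.95, 0, -4.7], [-4.3, 0, -5.1], [-4.45, 0, -5.3], [-4.5, 0, -5.36], [-4.5, 0, -5.36]], delta_rot=[[0, 0, 0], [0, 0, 0], [0, 0, 0], [0, 0, 0], [0, 0, 0], [0, 0, 0], [0, 0, 0], [0, 0, 0], [0, 0, 0], [0, 0, 0], [0, 0, 0], [0, 0, 0]])

```text
time: 7.1
tool_pos: [0.6751, -0.0117, 0.1274]
tcp_rot: [1.377, 2.101, -0.5]
wrist_force: [0.3, 0.1, -2.8]
width: 0.173
```

```bash
python3 - <<'E'
from h import *
s=read_state();M=R.from_rotvec(s["tcp_rot"]).as_matrix();print(s["tool_pos"],s["wrist_force"],s["width"],s["q"].round(2));print(M.round(4))
p=read_camera("wrist");save(p,"w4.png")
p=read_camera("scene");save(p,"s4.png")
E
```

```text
[ 0.67509601 -0.01165452  0.12740334] [ 0.28633052  0.09977427 -2.79627482] 0.1734423743865711 [ 0.27  0.34  1.89 -0.86  1.    0.38]
[[-0.3055  0.9167  0.2575]
 [ 0.7026  0.3995 -0.5888]
 [-0.6427  0.0011 -0.7662]]
```

View pics/w4.png

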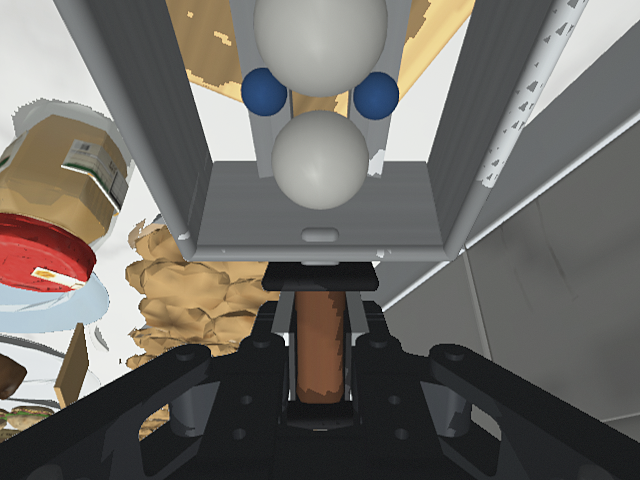

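View pics/s4.png

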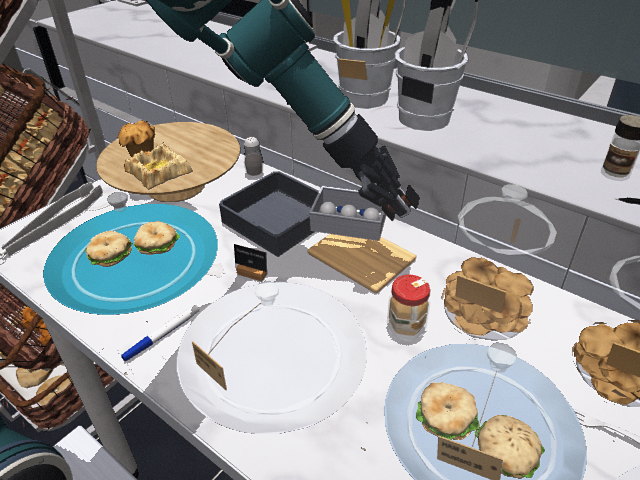

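```bash
cat >> h.py <<'E'
def rows(P,M,n=11,k=12):
    sl,rv=delta(P,M)
    t=np.minimum(np.arange(1,k+1)/n,1); f=10*t**3-15*t**4+6*t**5
    print([[round(float(x*a),2) for x in sl] for a in f]); print([[round(float(x*a),3) for x in rv] for a in f])
def tcp_for(foot,yaw,z):
    y=R.from_euler('z',yaw,degrees=True).apply([0,1,0]); return np.array([foot[0]-.0914*y[0],foot[1]-.0914*y[1],z])
E
python3 - <<'E'
from h import *
A=tcp_for((.639,.0722),23.6,.1274);B=tcp_for((.647,.248),-4,.1274);print(A,B)
print(rows((A+B)/2,Rt(9.8)))
p=read_camera("top");W=cloud(p);print("board",rect(W,(.55,.75),(-.05,.145),(.009,.016)))
p=read_camera("scene");W=cloud(p);print("board",rect(W,(.55,.75),(-.05,.145),(.009,.016)))
save(read_camera("top"),"t5.png")
im=p["image"][220:300,290:430,::-1].copy()
cv2.imwrite("pics/sz5.png",cv2.resize(im,(784,448),interpolation=cv2.INTER_CUBIC))
E
```

```text
[ 0.6755919  -0.01155555  0.1274    ] [0.64062426 0.15682265 0.1274    ]
[[0.04, 0.01, -0.04], [0.29, 0.08, -0.24], [0.82, 0.24, -0.7], [1.64, 0.47, -1.4], [2.65, 0.77, -2.26], [3.74, 1.08, -3.19], [4.75, 1.38, -4.05], [5.57, 1.61, -4.75], [6.1, 1.77, -5.21], [6.35, 1.84, -5.41], [6.39, 1.85, -5.45], [6.39, 1.85, -5.45]]
[[0.001, -0.0, 0.001], [0.007, -0.0, 0.008], [0.02, -0.0, 0.024], [0.04, -0.0, 0.047], [0.064, -0.0, 0.076], [0.09, -0.0, 0.108], [0.114, -0.0, 0.137], [0.134, -0.0, 0.16], [0.147, -0.0, 0.176], [0.153, -0.0, 0.183], [0.154, -0.0, 0.184], [0.154, -0.0, 0.184]]
None
board (1141, array([655.6,  55. ]), array([158.6, 119. ]), 85.1)
board (3084, array([653.8,  50.5]), array([159.5, 120.4]), 85.4)
```

View pics/sz5.png

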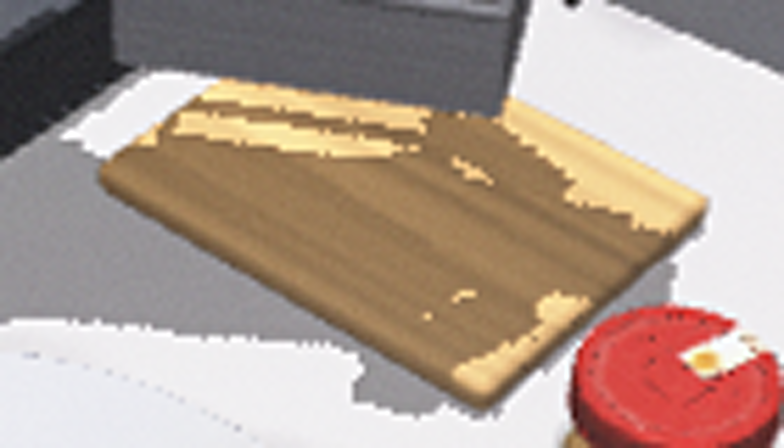

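View pics/t5.png

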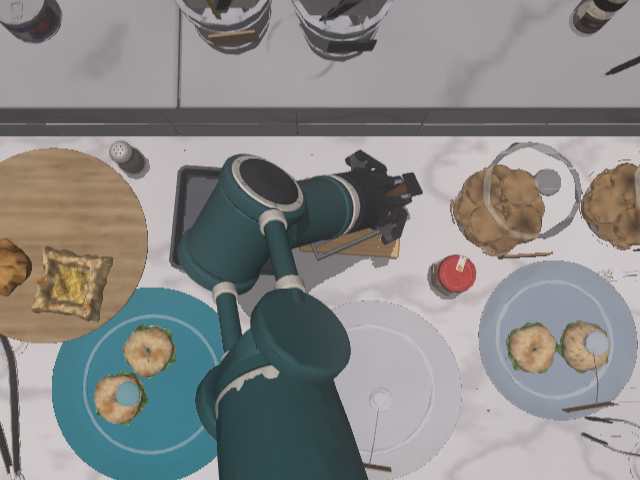

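Emit:
play_rows(slide=[[0.04, 0.01, -0.04], [0.29, 0.08, -0.24], [0.82, 0.24, -0.7], [1.64, 0.47, -1.4], [2.65, 0.77, -2.26], [3.74, 1.08, -3.19], [4.75, 1.38, -4.05], [5.57, 1.61, -4.75], [6.1, 1.77, -5.21], [6.35, 1.84, -5.41], [6.4, 1.85, -5.45], [6.4, 1.85, -5.45]], delta_rot=[[0.001, 0, 0.001], [0.007, 0, 0.008], [0.02, 0, 0.024], [0.04, 0, 0.047], [0.064, 0, 0.076], [0.09, 0, 0.108], [0.114, 0, 0.137], [0.134, 0, 0.16], [0.147, 0, 0.176], [0.153, 0, 0.183], [0.154, 0, 0.184], [0.154, 0, 0.184]])

```text
time: 8.35
tool_pos: [0.6582, 0.0727, 0.1271]
tcp_rot: [1.638, 1.946, -0.596]
wrist_force: [-0.2, -1.0, -2.3]
width: 0.168
```

```bash
python3 - <<'E'
from h import *
s=read_state();print(s["tool_pos"],s["q"].round(2))
rows(tcp_for((.647,.247),-4.3,.1274),Rt(-4.3))
E
```

```text
[0.65818385 0.07273219 0.12714097] [ 0.4   0.45  1.74 -0.72  1.24  0.57]
[[0.04, -0.0, -0.04], [0.29, -0.02, -0.25], [0.84, -0.05, -0.71], [1.67, -0.09, -1.41], [2.69, -0.15, -2.28], [3.8, -0.21, -3.2], [4.82, -0.27, -4.07], [5.65, -0.31, -4.77], [6.2, -0.34, -5.23], [6.45, -0.36, -5.44], [6.49, -0.36, -5.48], [6.49, -0.36, -5.48]]
[[0.001, 0.0, 0.001], [0.007, 0.0, 0.008], [0.02, 0.0, 0.024], [0.041, 0.0, 0.049], [0.066, 0.0, 0.078], [0.092, 0.0, 0.111], [0.117, 0.0, 0.14], [0.138, 0.0, 0.165], [0.151, 0.0, 0.181], [0.157, 0.0, 0.188], [0.158, 0.0, 0.189], [0.158, 0.0, 0.189]]
```

Emit:
play_rows(slide=[[0.04, 0, -0.04], [0.29, -0.02, -0.25], [0.84, -0.05, -0.71], [1.67, -0.09, -1.41], [2.69, -0.15, -2.28], [3.8, -0.21, -3.2], [4.82, -0.27, -4.07], [5.65, -0.31, -4.77], [6.2, -0.34, -5.23], [6.45, -0.36, -5.44], [6.49, -0.36, -5.48], [6.49, -0.36, -5.48]], delta_rot=[[0.001, 0, 0.001], [0.007, 0, 0.008], [0.02, 0, 0.024], [0.041, 0, 0.049], [0.066, 0, 0.078], [0.092, 0, 0.111], [0.117, 0, 0.14], [0.138, 0, 0.165], [0.151, 0, 0.181], [0.157, 0, 0.188], [0.158, 0, 0.189], [0.158, 0, 0.189]])

```text
time: 9.35
tool_pos: [0.6401, 0.1556, 0.1273]
tcp_rot: [1.892, 1.756, -0.689]
wrist_force: [-0.9, 0.5, -2.0]
width: 0.17
```

```bash
python3 - <<'E'
from h import *
s=read_state();M=R.from_rotvec(s["tcp_rot"]).as_matrix();print(s["tool_pos"],s["q"].round(2),s["width"],M[:,1].round(4),M[:,2].round(4))
print(delta(tcp_for((.647,.247),-4.3,.1274),Rt(-4.3)))
save(read_camera("wrist"),"w6.png");save(read_camera("scene"),"s6.png")
E
```

```text
[0.6401355  0.15563758 0.12732788] [ 0.48  0.56  1.56 -0.58  1.46  0.76] 0.16966253104234785 [ 9.972e-01 -7.460e-02  1.000e-04] [-0.0479 -0.6413 -0.7658]
(array([ 0.01, -0.  , -0.02]), array([0., 0., 0.]))
```

View pics/w6.png

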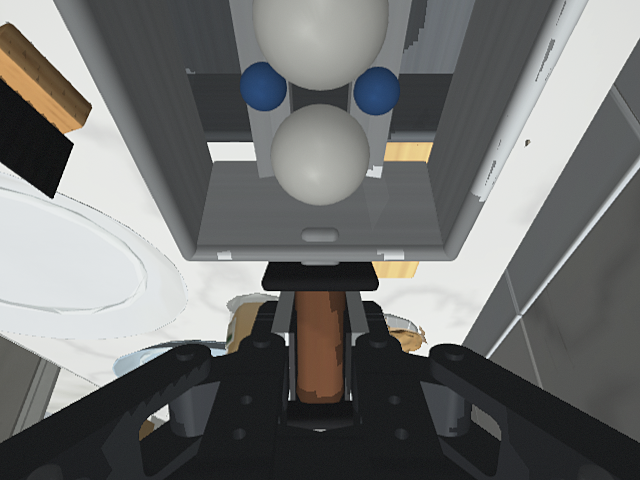

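View pics/s6.png

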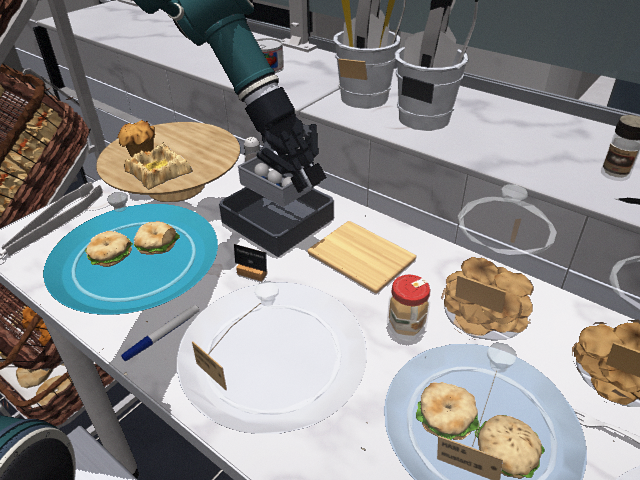

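Emit:
play_rows(slide=[[0.1, 0, 0.12], [0.4, 0, 0.48], [0.8, 0, 0.96], [1.2, 0, 1.44], [1.5, 0, 1.8], [1.6, 0, 1.92], [1.6, 0, 1.92]], delta_rot=[[0, 0, 0], [0, 0, 0], [0, 0, 0], [0, 0, 0], [0, 0, 0], [0, 0, 0], [0, 0, 0]])

```text
time: 10.03
tool_pos: [0.6393, 0.1548, 0.1012]
tcp_rot: [1.892, 1.756, -0.692]
wrist_force: [-0.3, -0.8, -1.8]
width: 0.169
```

Emit:
play_rows(slide=[[0, 2, 0], [0, 0, 0], [0, -2, 0], [0, 0, 0], [0, 2, 0], [0, 0, 0], [0, -2, 0], [0, 0, 0], [0, 2, 0], [0, 0, 0], [0, 0, 0], [0, 0, 0]], delta_rot=[[0, 0, 0], [0, 0, 0], [0, 0, 0], [0, 0, 0], [0, 0, 0], [0, 0, 0], [0, 0, 0], [0, 0, 0], [0, 0, 0], [0, 0, 0], [0, 0, 0], [0, 0, 0]])

```text
time: 11.03
tool_pos: [0.6392, 0.1548, 0.1012]
tcp_rot: [1.891, 1.757, -0.692]
wrist_force: [0.4, 0.4, -1.3]
width: 0.167
```

```bash
python3 - <<'E'
from h import *
s=read_state();print(s["tool_pos"],s["wrist_force"],s["width"])
print(delta(tcp_for((.647,.247),-4.3,.1024),Rt(-4.3)))
save(read_camera("wrist"),"w7.png");save(read_camera("scene"),"s7.png")
E
```

```text
[0.63915482 0.15484068 0.10122599] [ 0.41587404  0.39920119 -1.32315602] 0.16732421561172373
(array([ 0.01,  0.09, -0.16]), array([-0.001,  0.002,  0.002]))
```

View pics/w7.png

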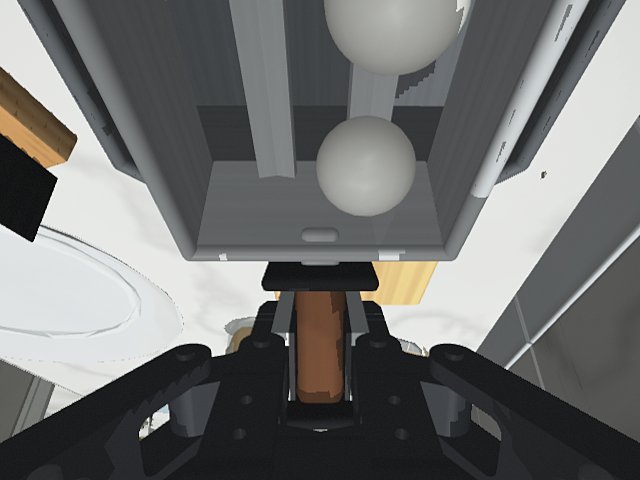

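View pics/s7.png

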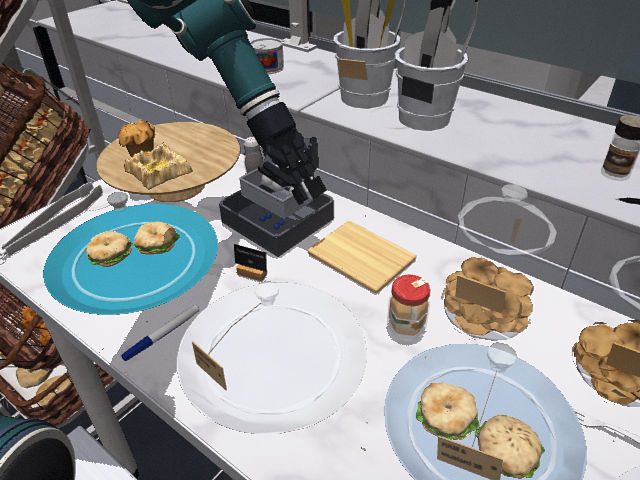

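Emit:
play_rows(slide=[[-0.2, 0, -0.24], [-0.7, 0, -0.8], [-1.4, 0, -1.7], [-2.1, 0, -2.5], [-2.8, 0, -3.35], [-3.1, 0, -3.7], [-3.2, 0, -3.83], [-3.2, 0, -3.83]], delta_rot=[[0, 0, 0], [0, 0, 0], [0, 0, 0], [0, 0, 0], [0, 0, 0], [0, 0, 0], [0, 0, 0], [0, 0, 0]])

```text
time: 11.8
tool_pos: [0.6404, 0.1553, 0.1527]
tcp_rot: [1.892, 1.756, -0.688]
wrist_force: [-0.9, 0.1, -2.0]
width: 0.173
```

```bash
python3 - <<'E'
from h import *
p=read_camera("scene")
im=p["image"][140:260,200:350,::-1];a=cv2.resize(im,(750,600),interpolation=cv2.INTER_CUBIC);cv2.imwrite("pics/s8.png",a)
for l in landmark_of("small1_center",p): print(l, world(p,*l["at"])[:3])
p=read_camera("wrist");save(p,"w8.png")
E
```

```text
{'at': [274.7, 224.8], 'conf': 0.55} [0.6160761  0.22542049 0.0150206 ]
```

View pics/s8.png

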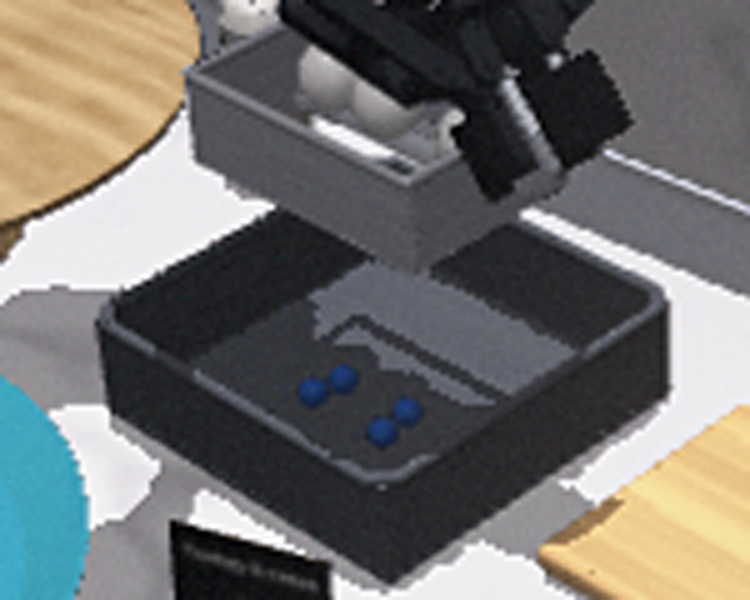

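View pics/w8.png

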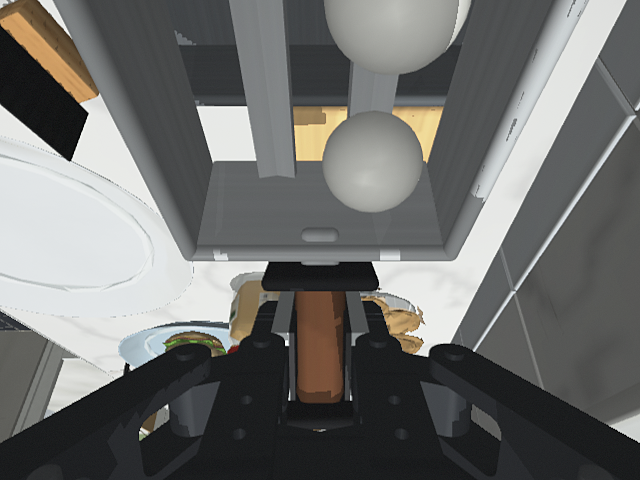

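```bash
python3 - <<'E'
from h import *
B=tcp_for((.6545,.054),-4.3,.14);print(B)
rows(B,Rt(-4.3),n=12)
sl,rv=delta(B,Rt(-4.3));t=np.arange(1,25)/22;t=np.minimum(t,1);f=10*t**3-15*t**4+6*t**5
print([[round(float(x*a),2) for x in sl] for a in f[:12]])
E
```

```text
[ 0.64764694 -0.03714272  0.14      ]
[[-0.07, 0.01, 0.07], [-0.49, 0.08, 0.47], [-1.44, 0.23, 1.36], [-2.92, 0.47, 2.75], [-4.82, 0.78, 4.55], [-6.96, 1.12, 6.56], [-9.09, 1.47, 8.57], [-10.99, 1.78, 10.37], [-12.47, 2.02, 11.76], [-13.42, 2.17, 12.65], [-13.84, 2.24, 13.05], [-13.91, 2.25, 13.12]]
[[-0.0, 0.0, 0.0], [-0.0, 0.0, 0.0], [-0.0, 0.0, 0.0], [-0.0, 0.0, 0.0], [-0.0, 0.001, 0.001], [-0.001, 0.001, 0.001], [-0.001, 0.001, 0.001], [-0.001, 0.002, 0.002], [-0.001, 0.002, 0.002], [-0.001, 0.002, 0.002], [-0.001, 0.002, 0.002], [-0.001, 0.002, 0.002]]
[[-0.01, 0.0, 0.01], [-0.09, 0.01, 0.09], [-0.28, 0.05, 0.27], [-0.62, 0.1, 0.59], [-1.13, 0.18, 1.06], [-1.79, 0.29, 1.69], [-2.61, 0.42, 2.47], [-3.57, 0.58, 3.37], [-4.64, 0.75, 4.37], [-5.78, 0.93, 5.45], [-6.96, 1.12, 6.56], [-8.13, 1.32, 7.67]]
```

Emit:
play_rows(slide=[[-0.04, 0, 0.04], [-0.25, 0.04, 0.24], [-0.72, 0.12, 0.68], [-1.46, 0.24, 1.38], [-2.41, 0.39, 2.28], [-3.48, 0.56, 3.28], [-4.55, 0.74, 4.29], [-5.5, 0.89, 5.2], [-6.24, 1.01, 5.9], [-6.7, 1.09, 6.33], [-6.9, 1.12, 6.53], [-6.95, 1.12, 6.56]], delta_rot=[[0, 0, 0], [0, 0, 0], [0, 0, 0], [0, 0, 0], [0, 0, 0], [0, 0, 0], [0, 0, 0], [0, 0, 0], [0, 0, 0], [0, 0, 0], [0, 0, 0], [0, 0, 0]])

```text
time: 12.95
tool_pos: [0.6434, 0.0581, 0.1454]
tcp_rot: [1.892, 1.756, -0.693]
wrist_force: [0.4, -0.0, -1.5]
width: 0.17
```

Emit:
play_rows(slide=[[-0.04, 0, 0.04], [-0.25, 0.04, 0.24], [-0.72, 0.12, 0.68], [-1.46, 0.24, 1.38], [-2.41, 0.39, 2.28], [-3.48, 0.56, 3.28], [-4.55, 0.74, 4.29], [-5.5, 0.89, 5.2], [-6.24, 1.01, 5.9], [-6.7, 1.09, 6.33], [-6.9, 1.12, 6.53], [-6.95, 1.12, 6.56]], delta_rot=[[0, 0, 0], [0, 0, 0], [0, 0, 0], [0, 0, 0], [0, 0, 0], [0, 0, 0], [0, 0, 0], [0, 0, 0], [0, 0, 0], [0, 0, 0], [0, 0, 0], [0, 0, 0]])

```text
time: 13.95
tool_pos: [0.6473, -0.0387, 0.1399]
tcp_rot: [1.893, 1.755, -0.693]
wrist_force: [-0.9, 0.1, -1.3]
width: 0.165
```

```bash
python3 - <<'E'
from h import *
s=read_state();M=R.from_rotvec(s["tcp_rot"]).as_matrix();print(s["tool_pos"],s["q"].round(2),M[2].round(3))
rows(tcp_for((.6545,.054),-4.3,.0650),Rt(-4.3))
p=read_camera("scene");save(p,"s9.png")
im=p["image"][190:300,290:430,::-1].copy();cv2.imwrite("pics/sz9.png",cv2.resize(im,(700,550),interpolation=cv2.INTER_CUBIC))
E
```

```text
[ 0.64726747 -0.03868199  0.13990408] [ 0.23  0.44  1.72 -0.69  1.3   0.6 ] [-0.644 -0.002 -0.765]
[[0.03, 0.0, 0.04], [0.22, 0.0, 0.25], [0.64, 0.01, 0.73], [1.27, 0.01, 1.45], [2.05, 0.02, 2.34], [2.89, 0.02, 3.29], [3.67, 0.03, 4.18], [4.3, 0.03, 4.9], [4.72, 0.04, 5.38], [4.91, 0.04, 5.59], [4.94, 0.04, 5.63], [4.94, 0.04, 5.63]]
[[-0.0, 0.0, 0.0], [-0.0, 0.0, 0.0], [-0.0, 0.0, 0.0], [-0.001, 0.0, 0.0], [-0.001, 0.0, 0.0], [-0.002, 0.001, 0.0], [-0.002, 0.001, 0.0], [-0.003, 0.001, 0.0], [-0.003, 0.001, 0.0], [-0.003, 0.001, 0.0], [-0.003, 0.001, 0.0], [-0.003, 0.001, 0.0]]
```

View pics/sz9.png

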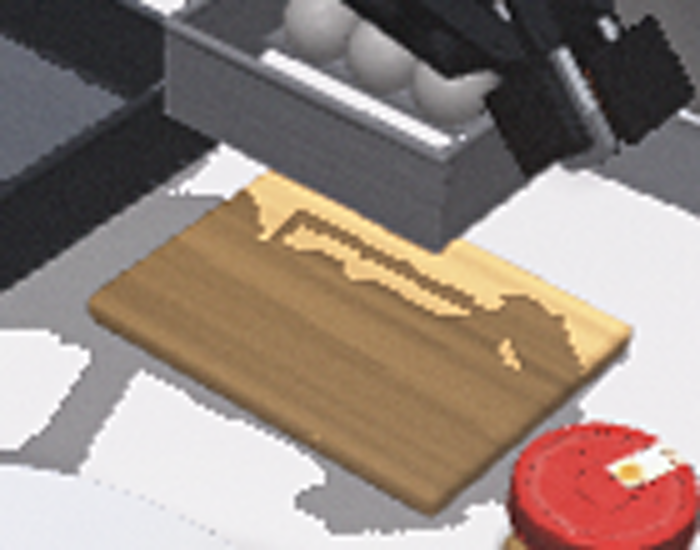

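Aligned with the board, three large beads in the sieve. Lower to about 7 mm above contact.

Emit:
play_rows(slide=[[0.03, 0, 0.04], [0.22, 0, 0.25], [0.64, 0.01, 0.73], [1.27, 0.01, 1.45], [2.05, 0.02, 2.34], [2.89, 0.02, 3.29], [3.67, 0.03, 4.18], [4.3, 0.03, 4.9], [4.72, 0.04, 5.38], [4.9, 0.04, 5.6], [4.94, 0.04, 5.63], [4.94, 0.04, 5.63]], delta_rot=[[0, 0, 0], [0, 0, 0], [0, 0, 0], [-0.001, 0, 0], [-0.001, 0, 0], [-0.002, 0, 0], [-0.002, 0, 0], [-0.003, 0.001, 0], [-0.003, 0.001, 0], [-0.003, 0.001, 0], [-0.003, 0.001, 0], [-0.003, 0.001, 0]])

```text
time: 15.0
tool_pos: [0.6479, -0.0367, 0.0651]
tcp_rot: [1.891, 1.756, -0.689]
wrist_force: [0.3, 0.0, -2.2]
width: 0.169
```

```bash
python3 - <<'E'
from h import *
s=read_state();M=R.from_rotvec(s["tcp_rot"]).as_matrix();print(s["tool_pos"],s["wrist_force"],M[2].round(4))
print(delta(tcp_for((.6545,.054),-4.3,.0575),Rt(-4.3)))
p=read_camera("scene");W=cloud(p);print("board",rect(W,(.55,.75),(-.05,.145),(.009,.016)))
im=p["image"][190:300,290:430,::-1].copy();cv2.imwrite("pics/sz10.png",cv2.resize(im,(700,550),interpolation=cv2.INTER_CUBIC))
E
```

```text
[ 0.64792138 -0.03670178  0.06511475] [ 0.34619112  0.01650574 -2.22365968] [-6.432e-01  4.000e-04 -7.657e-01]
(array([ 0.45, -0.02,  0.61]), array([0.001, 0.   , 0.   ]))
board (1504, array([651.9,  51.1]), array([159.2, 119.3]), 86.1)
```

View pics/sz10.png

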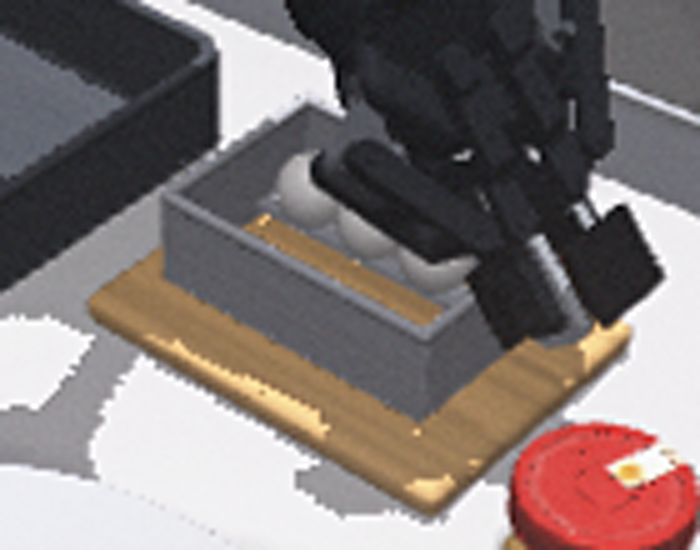

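```bash
python3 - <<'E'
from h import *
p=read_camera("scene");W=cloud(p)
f=lambda x,y:(290+x/5,190+y/5)
C=[ray_z(p,*f(*c),.012+.0075)[:2] for c in ((163,278),(428,418))]  # foot bottom edge corners (-x side)
B=[ray_z(p,*f(*c),.012)[:2] for c in ((90,302),(430,508))]
C=np.array(C);B=np.array(B);print(C.round(4),B.round(4))
y=R.from_euler('z',-4.3,degrees=True).apply([0,1,0])[:2];x=np.array([y[1],-y[0]])
fc=C.mean(0)+x*.0405; bc=B.mean(0)+x*.06
print(fc,bc,"err sieve axes",(fc-bc)@x,(fc-bc)@y, np.linalg.norm(C[1]-C[0]),np.linalg.norm(B[1]-B[0]))
E
```

```text
[[ 0.6179  0.111 ]
 [ 0.6134 -0.0059]] [[ 0.5983  0.1293]
 [ 0.5842 -0.0262]]
[0.65601114 0.04955312] [0.65111186 0.04706813] err sieve axes 0.004699167455804297 0.002845342068554413 0.11696985798925917 0.15617005155536534
```

```bash
python3 - <<'E'
from h import *
print(delta(tcp_for((.6517,.0522),-4.3,.0573),Rt(-4.3)))
E
```

```text
(array([ 0.35, -0.33,  0.82]), array([ 0.002,  0.   , -0.   ]))
```

Emit:
play_rows(slide=[[-0.02, -0.1, 0.03], [-0.08, -0.22, 0.09], [-0.12, -0.33, 0.14], [-0.05, -0.33, 0.23], [0.07, -0.33, 0.4], [0.2, -0.33, 0.56], [0.29, -0.33, 0.68], [0.35, -0.33, 0.77], [0.37, -0.33, 0.82], [0.37, -0.33, 0.82], [0.37, -0.33, 0.82]], delta_rot=[[0, 0, 0], [0, 0, 0], [0, 0, 0], [0, 0, 0], [0.001, 0, 0], [0.001, 0, 0], [0.001, 0, 0], [0.001, 0, 0], [0.001, 0, 0], [0.001, 0, 0], [0.001, 0, 0]])

```text
time: 16.02
tool_pos: [0.6449, -0.0388, 0.0575]
tcp_rot: [1.892, 1.755, -0.688]
wrist_force: [-1.5, 1.1, 1.1]
width: 0.172
```

```bash
python3 - <<'E'
from h import *
s=read_state();M=R.from_rotvec(s["tcp_rot"]).as_matrix();print(s["tool_pos"],s["wrist_force"],s["torque"],M[2].round(4))
p=read_camera("scene")
im=p["image"][190:300,290:430,::-1].copy();cv2.imwrite("pics/sz11.png",cv2.resize(im,(700,550),interpolation=cv2.INTER_CUBIC))
E
```

```text
[ 0.64493334 -0.03880793  0.05750571] [-1.54234934  1.12747035  1.09514149] [ 0.23344904  0.17730023 -0.15149701] [-0.6431  0.0009 -0.7658]
```

View pics/sz11.png

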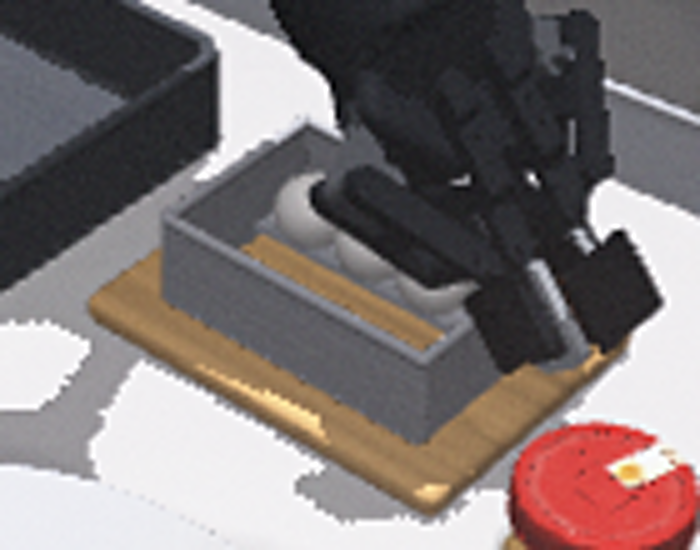

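Emit:
play_rows(slide=[[0, 0, 0], [0, 0, 0], [0, 0, 0], [0, 0, 0], [0, 0, 0], [0, 0, 0]], delta_rot=[[0, 0, 0], [0, 0, 0], [0, 0, 0], [0, 0, 0], [0, 0, 0], [0, 0, 0]], hand=0.5)

```text
time: 16.57
tool_pos: [0.645, -0.0388, 0.0575]
tcp_rot: [1.892, 1.755, -0.688]
wrist_force: [0.1, -0.6, 0.0]
width: 0.5
```

Emit:
play_rows(slide=[[0, 0, -0.5], [0, 0, -1.5], [0, 0, -3], [0, 0, -5], [0, 0, -8], [0, 0, -11], [0, 0, -14], [0, 0, -17], [0, 0, -20], [0, 0, -23], [0, 0, -25], [0, 0, -25]], delta_rot=[[0, 0, 0], [0, 0, 0], [0, 0, 0], [0, 0, 0], [0, 0, 0], [0, 0, 0], [0, 0, 0], [0, 0, 0], [0, 0, 0], [0, 0, 0], [0, 0, 0], [0, 0, 0]])

```text
time: 17.57
tool_pos: [0.659, 0.1259, 0.2552]
tcp_rot: [1.892, 1.755, -0.674]
wrist_force: [0.8, 0.3, 1.2]
width: 0.502
```

```bash
python3 - <<'E'
from h import *
s=read_state();print(s["tool_pos"],s["wrist_force"],s["width"])
p=read_camera("scene");save(p,"s12.png")
im=p["image"][190:300,290:430,::-1].copy();cv2.imwrite("pics/sz12.png",cv2.resize(im,(700,550),interpolation=cv2.INTER_CUBIC))
save(read_camera("top"),"t12.png")
E
```

```text
[0.6590346  0.12592198 0.25518634] [0.84558273 0.32174559 1.21859784] 0.502306208011913
```

View pics/s12.png

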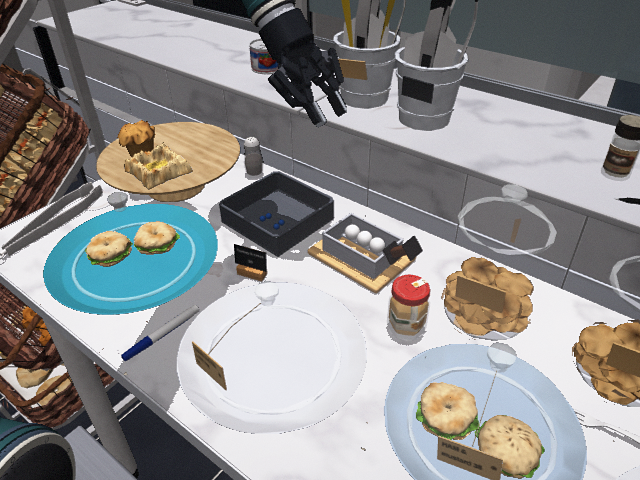

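View pics/sz12.png

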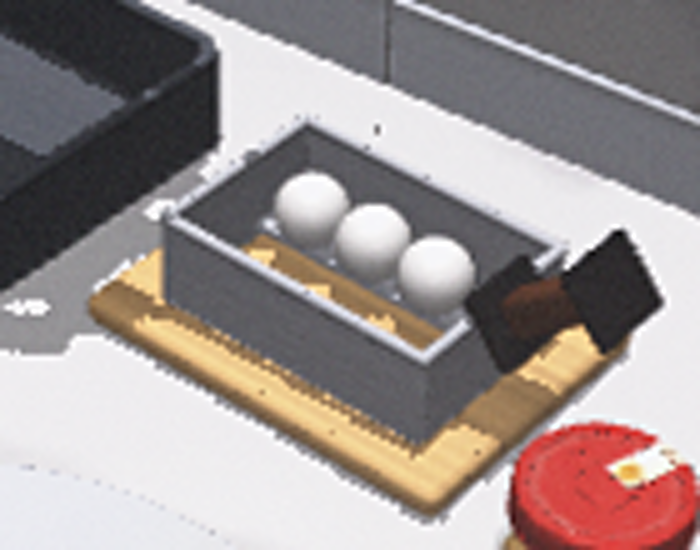

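View pics/t12.png

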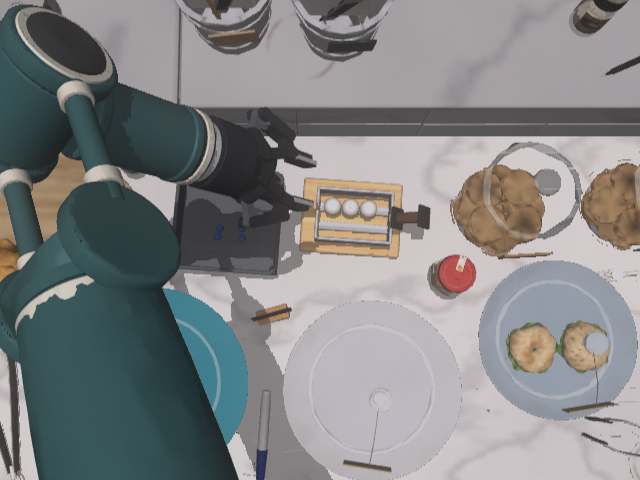

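```bash
python3 - <<'E'
from h import *
p=read_camera("top");W=cloud(p)
print("rim",rect(W,(.56,.72),(-.01,.14),(.046,.056)),"board",rect(W,(.55,.75),(-.05,.145),(.009,.016)))
print(finish_job())
E
```

```text
rim (865, array([653.6,  51.3]), array([124.3,  83.4]), 85.7) board (3719, array([656.3,  55.4]), array([159.1, 119.6]), 86.0)
the job is handed in; nothing more can be done
None
```

The job is handed in after about 18 s of the allowed 56 s. I don't know the verdict because `finish_job` reports none.

I took the sieve by its sloping grip, carried it level over the tin and gave it five side-to-side strokes. I then set it back on its board, aligned with the board's edges, let go and backed the arm well clear.

**Beads:** The last pictures show all four small blue beads in the tin and the three large white ones in the sieve.

**Placing:** The sieve stands flat, with its centre about 3 mm (x) and 4 mm (y) from the board's centre in the top camera. The y figure is probably smaller than that, because part of the grip was included in the outline I measured.

**Other things:** The honey jar and price block look unmoved. No wrist force I read was more than about 3 N, though I only read it at the end of each move.

**Disagreement:** The scene and top cameras differed by about 4 mm in y on where the board and tin lie, so I placed the sieve using a compromise between the two.

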